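# Make up two repair kits in the drawer trays

## Task

Make up the parts kits for two repairs. In the tray with three compartments put the heat sink in the compartment next to the tray's black pull, the squat capacitor in the middle one and the transformer in the far one; in the tray with two compartments put the fan in the compartment next to the pull and the tall capacitor in the far one. Set every part down upright in the middle of its compartment without dropping it, and do not shove or tip the flux jar or the solder spool.

Things in the scene. Friction and masses are not known exactly. Their poses are not given: they have to be found in the camera images.
- tray_three: Fixed low grey tray, 210 (x) x 78 (y) x 10 mm high, walls and floor 3 mm, black pull 44 wide, 14 high, jutting out 14 mm at its -x end. Origin: centre of the underside of the 210 x 78 part; x lengthwise, away from the pull; z up. Two cross walls make three compartments, 66 (x) x 72 mm inside, centred at x = -69 (next to the pull), 0 (middle) and +69 mm (far), y = 0; floor top at z = 3 mm.
- tray_two: Fixed low grey tray, 210 (x) x 78 (y) x 10 mm high, walls and floor 3 mm, black pull 44 wide, 14 high, jutting out 14 mm at its -x end. Origin: centre of the underside of the 210 x 78 part; x lengthwise, away from the pull; z up. One cross wall makes two compartments, 100 (x) x 72 mm inside, centred at x = -51.75 (next to the pull) and +51.75 mm (far), y = 0; floor top at z = 3 mm.
- heat_sink_center (a point): Centre (half-way up) of the loose aluminium heat sink: 50 (x) x 40 (y) x 32 mm (z) high, six fins running along x stand up from its base; the outer fins' faces at y = +-20 mm are flat, for gripping. About 90 g.
- squat_capacitor_center (a point): Centre of the loose squat can capacitor, an upright black cylinder with an aluminium top with two small brass terminals, 44 mm across and 30 mm high; z is its axis. About 60 g.
- transformer_center (a point): Centre of the loose transformer: dark steel core 44 (x) x 36 (y) x 36 mm (z) high with a copper winding showing on its +-y sides and top; the core's and winding's faces at y = +-18 mm are flush, for gripping. About 220 g.
- fan_center (a point): Centre of the loose cooling fan lying flat, rotor up: a black square block 40 x 40 mm and 28 mm (z) high with a round grilleless rotor on top. About 50 g.
- tall_capacitor_center (a point): Centre of the loose tall can capacitor, an upright black cylinder with an aluminium top, 30 mm across and 50 mm high; z is its axis. About 60 g.
- flux_jar_center (a point): Centre of the loose flux jar, a bystander standing among the parts: amber glass with a white lid, 40 mm across, 40 mm high. Leave it alone.
- solder_spool_center (a point): Centre of the loose solder spool, a bystander standing among the parts: white flanges 50 mm across with bright wire between, 32 mm high. Leave it alone.

How it is judged:
At the end, for the whole second after the job is handed in: All five parts lie released and at rest, each upright (within about 7 degrees) on the floor of its own compartment (height within 5 mm), its centre within 15 mm along and across of the compartment's centre (x of heat_sink_center in the frame of tray_three between -0.084 and -0.054 m and y of heat_sink_center in the frame of tray_three between -0.015 and 0.015 m and z of heat_sink_center in the frame of tray_three between 0.014 and 0.024 m and angle between each of heat_sink_center, squat_capacitor_center, transformer_center, fan_center, tall_capacitor_center's own z axis and vertical below 0.12 rad and linear speed of each of heat_sink, squat_capacitor, transformer, fan, tall_capacitor below 0.02 m/s and x of squat_capacitor_center in the frame of tray_three between -0.015 and 0.015 m and y of squat_capacitor_center in the frame of tray_three between -0.015 and 0.015 m and z of squat_capacitor_center in the frame of tray_three between 0.013 and 0.023 m and x of transformer_center in the frame of tray_three between 0.054 and 0.084 m and y of transformer_center in the frame of tray_three between -0.015 and 0.015 m and z of transformer_center in the frame of tray_three between 0.016 and 0.026 m and x of fan_center in the frame of tray_two between -0.06675 and -0.03675 m and y of fan_center in the frame of tray_two between -0.015 and 0.015 m and z of fan_center in the frame of tray_two between 0.012 and 0.022 m and x of tall_capacitor_center in the frame of tray_two between 0.03675 and 0.06675 m and y of tall_capacitor_center in the frame of tray_two between -0.015 and 0.015 m and z of tall_capacitor_center in the frame of tray_two between 0.023 and 0.033 m); the robot touches nothing.
It fails at once if a part is dropped (it falls freely for more than about 30 mm) ((linear speed of heat_sink above 0.75 m/s and contact force between heat_sink and the fingers below 0.05 N) or (linear speed of squat_capacitor above 0.75 m/s and contact force between squat_capacitor and the fingers below 0.05 N) or (linear speed of transformer above 0.75 m/s and contact force between transformer and the fingers below 0.05 N) or (linear speed of fan above 0.75 m/s and contact force between fan and the fingers below 0.05 N) or (linear speed of tall_capacitor above 0.75 m/s and contact force between tall_capacitor and the fingers below 0.05 N)).
It fails at once if the flux jar is shoved (more than 25 mm) or tipped (distance of flux_jar_center from where it was at the start of the episode above 0.025 m or angle between flux_jar_center's own z axis and vertical above 0.3 rad).
It fails at once if the solder spool is shoved (more than 25 mm) or tipped (distance of solder_spool_center from where it was at the start of the episode above 0.025 m or angle between solder_spool_center's own z axis and vertical above 0.3 rad).
It also fails if it takes over 118 s, if anything falls off the work surface, if the arm or the gripper's body presses on something with over 40 N, if the wrist force passes 120 N, or if a joint passes its speed limit or range.

## Robot

A 6-joint arm with a two-finger parallel gripper is mounted at the origin on the work surface. World frame = base frame: x ahead of the robot, y to its left, z up, the work surface at z = 0. Lengths are in m, angles in rad, forces in N, time in s.
With the tool pointing down it reaches from about 0.275 to 1 m from the base axis. Payload 8.4 kg.
Tool frame: the origin (TCP) lies midway between the tips of the shut fingers; the grasp point (between the pads) lies 19 mm behind it (pinch_z is the distance from the TCP to the grasp point, in m); z points along the fingers, y is the line along which they close (so a half turn about z gives the same grasp; the last joint's range is limited). The gripper opens to 85 mm and grips with 20 to 120 N. Pads are 22 mm wide; open, the fingers measure 114 mm over their backs; the gripper's body (76 mm by 85 mm) begins 54 mm behind the grasp point. The pads swing forward as they close: fully open they stand 13 mm farther back than shut.
Start: joints at [-1.145, 0.353, 1.633, -0, 1.155, -0.002], TCP at [0.259, -0.569, 0.231] pointing down, gripper open.
Joint ranges: [-2.63, 2.63], [-0.92, 2.1], [0.06, 2.66], [-1.3, 4.44], [0, 2.69], [-3.02, 3.02]. Speed limits (rad/s): [2.22, 2.22, 2.79, 3.14, 3.14, 3.14].

## Interface

Orientations are given as a unit quaternion [w, x, y, z].
In Python, from bench import * gives the robot as it stands. The module is installed in compiled form; this text tells all that it offers.
- The arm moves only by the tool jog_arm, never from a script. Its argument "steps" is a list of rows, each a list of 3 entries, a list of its own where there are three numbers: the shift along the tool's x, y, z as a fraction of full scale, then the turn, a rotation vector about the tool's x, y, z as a fraction of full scale, then the opening, from 0 (shut) to 1 (fully open). In form: [[[tx, ty, tz], [ax, ay, az], gripper], ...]. A call has 1 to 20 rows; each row shifts and turns the commanded pose from where the row before left it, along the tool's axes as they then stand; what a row does not reach is not made up. Full scale, the value 1, is 300 mm for a shift and 180 degrees for a turn. A row lasts 1/8 s, in which the tool goes at most 62.5 mm and 10.7 degrees, less where a joint would pass 70% of its speed; a pose out of reach is approached as far as the arm can. A call with a number of a shift or a turn outside -1 to 1 is refused whole. A call with a gripper value outside its range is refused whole. The fingers move at their own pace and stop on an object; the grip force is fixed at half the most. Time passes only in rows, so rows that do not move let the fingers close. It gives the time, the measured TCP pose, the force, the opening and the grip force at its end, in the units of the state.
- observe(): the state, without advancing time (a new reading comes with each control period).
- snapshot(name): name is "scene" or "top"; returns the picture (420x560x3 uint8, red, green, blue); there is no depth.
- get_calibration(name): a dict with "intrinsics" (3x3 intrinsics, pixels), "origin" and "rotation" of the camera in the world. Camera axes: x right, y up, looking along -z (the intrinsics and any distortion apply to the point x, -y, -z); pixel columns grow to the right and rows downward; lengths in m; the calibration is good to about 2 mm. A picture is of the moment at which its call begins. get_calibration takes no time and is no camera call.
- hand_in(): hands the job in; it is judged then, once.
The state is a dict: "clock": time; "joint_pos": joint angles; "qvel": joint speeds; "joint_efforts": joint torques, N m; "eef_pos": TCP position; "tcp_rot": TCP orientation; "contact_force": force on the tool from outside, world axes, zero at the start; "torque": the same for the moment, N m; "grip_width": opening from 0.0 (shut) to 1.0 (fully open); "gripper_force": force on a finger pad.
Only numpy, scipy, OpenCV 4.12 (cv2) and the standard library are available. Lean on these libraries where they do the work, as an engineer would, in place of code of your own. Each camera call takes 0.05 s, during which the arm holds its last target. There are 200 camera calls.

## Working session

There is one attempt and no reset: what is moved stays moved. The work goes in short steps, Python scripts to look and compute and a tool call to move; the robot and the scene stay as the last step left them, time stands still between calls to the robot, and variables do not carry over. Pictures are saved under pics/ and viewed, at most 14 in all, crops included, and the job is handed in when it is done.

Besides the shell and the picture viewer there is one more tool, called after ">>>" as name([rows], argument=value, ...), one row to a line, values as JSON. jog_arm: Moves the arm, as the interface text tells. Its arguments: {"type":"object","properties":{"steps":{"type":"array"}},"required":["steps"]}

```bash
mkdir -p pics; python3 - <<'E'
from bench import *
import cv2
for n in("top","scene"):
    cv2.imwrite(f"pics/{n}0.png",cv2.resize(snapshot(n)[:,:,::-1],(784,588),interpolation=cv2.INTER_CUBIC))
    print(n,get_calibration(n))
print(observe())
E
```

```text
top {'intrinsics': array([[389.45217178,   0.        , 273.88579553],
       [  0.        , 389.45217178, 206.79489939],
       [  0.        ,   0.        ,   1.        ]]), 'origin': array([ 0.36757393, -0.0088109 ,  0.90601084]), 'rotation': array([-0.70018806, -0.06464777,  0.06195678,  0.70832104])}
scene {'intrinsics': array([[498.61397204,   0.        , 268.6497733 ],
       [  0.        , 498.61397204, 212.26940356],
       [  0.        ,   0.        ,   1.        ]]), 'origin': array([1.14844196, 0.30166741, 0.62444509]), 'rotation': array([0.46951171, 0.22059499, 0.35795782, 0.77637801])}
{'clock': 0.1, 'joint_pos': array([-1.14544561e+00,  3.53602114e-01,  1.63407055e+00,  3.05316111e-06,
        1.15520444e+00, -2.40818194e-03]), 'qvel': array([-3.15900889e-04, -1.37566117e-03, -3.12013951e-04,  3.55657651e-04,
        2.47521892e-03,  1.55080893e-05]), 'joint_efforts': array([ 9.41193975e-04, -6.06360626e+01, -3.42821324e+01, -5.75951822e-05,
        4.05794606e-03,  2.43952911e-05]), 'eef_pos': array([ 0.25908637, -0.56828985,  0.23061764]), 'tcp_rot': array([-6.28214064e-04,  9.77214777e-01,  2.12251894e-01, -1.33437593e-04]), 'contact_force': array([ 0.16248317, -0.73972786,  0.64636788]), 'torque': array([-0.0054278 ,  0.0015017 ,  0.01752226]), 'gripper_force': 0.0, 'grip_width': 0.9990414052835067}
```

View pics/top0.png

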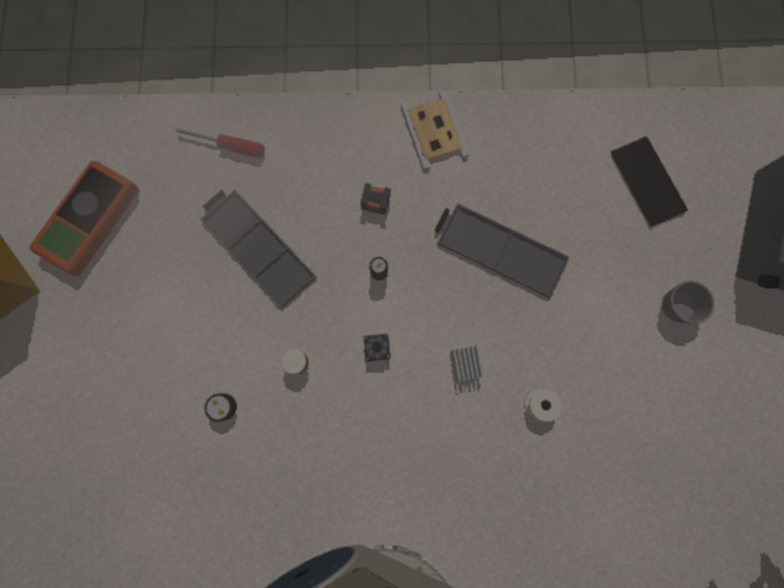

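View pics/scene0.png

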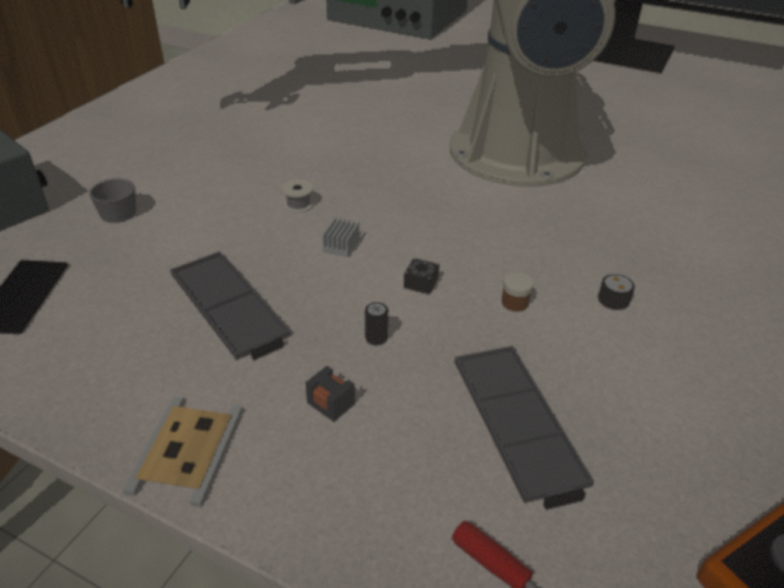

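The top view shows every item (in the 1.4x picture). tray_three is at about (258,248) with its pull at the upper left, and tray_two at (502,250) with its pull at the left. The parts are the transformer (376,198), tall cap (379,266), fan (377,347), heat sink (466,364) and squat cap (220,407). The bystanders are the jar (294,362) and spool (545,405).

```bash
cat > h.py <<'E'
import numpy as np, cv2
from scipy.spatial.transform import Rotation as R
from bench import *
def cal(n):
    c=get_calibration(n); q=c["rotation"]; return c["intrinsics"],c["origin"],R.from_quat([q[1],q[2],q[3],q[0]]).as_matrix()
def px2w(n,uv,z):
    K,o,M=cal(n); uv=np.atleast_2d(uv).astype(float)
    p=np.c_[uv,np.ones(len(uv))]@np.linalg.inv(K).T
    d=(p*[1,-1,-1])@M.T
    return (o+d*((z-o[2])/d[:,2])[:,None])[:,:2]
def w2px(n,P):
    K,o,M=cal(n); c=((np.atleast_2d(P)-o)@M)*[1,-1,-1]; p=c@K.T; return p[:,:2]/p[:,2:]
E
python3 - <<'E'
from h import *
im=snapshot("top")[:,:,::-1].copy(); g=cv2.GaussianBlur(im,(3,3),0).max(2)
print("bg",np.median(g[150:280,150:400]))
s=3
def crop(x,y,w,h): return im[y:y+h,x:x+w]
big=cv2.resize(im,None,fx=s,fy=s,interpolation=cv2.INTER_CUBIC)
big=np.clip(big*1.8,0,255).astype(np.uint8)
m=(g<88).astype(np.uint8)
cs,_=cv2.findContours(m,0,2)
for c in cs:
    a=cv2.contourArea(c)
    (x,y),_,_=r=cv2.minAreaRect(c)
    if a<80 or not(130<x<420 and 120<y<310): continue
    print(a,np.round(r[0],1),np.round(r[1],1),round(r[2],1))
    cv2.polylines(big,[np.int32((cv2.boxPoints(r)+.5)*s)],True,(0,255,0),1)
L=big[3*120:3*310,3*140:3*300];Rr=big[3*120:3*310,3*245:3*415]
cv2.imwrite("pics/L.png",L);cv2.imwrite("pics/R.png",Rr)
E
```

```text
bg 119.0
151.0 [383.  302.4] [21.1 12.7] 27.9
472.5 [157. 295.] [28. 22.] 90.0
156.5 [213.7 269.2] [14.4 22.5] 56.3
127.5 [330.9 263.5] [27.8 16.4] 80.0
409.5 [269. 252.] [26. 18.] 90.0
289.5 [270. 198.] [12. 30.] 0.0
3100.0 [356.  178.7] [95.6 35.3] 25.6
2958.0 [182.1 176. ] [93.5 34.8] 47.5
426.5 [267.2 146.3] [20.6 28.2] 12.1
```

View pics/L.png

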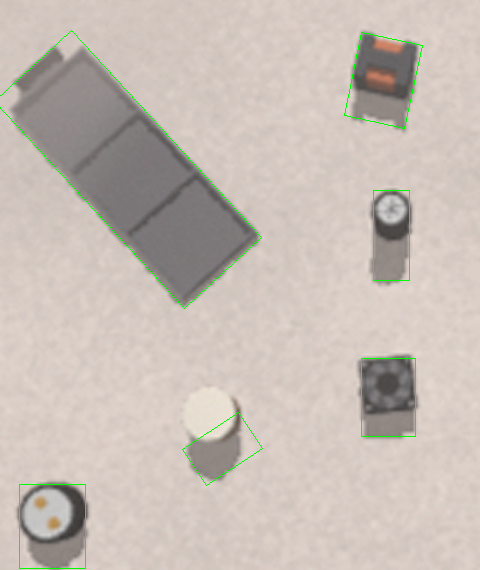

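View pics/R.png

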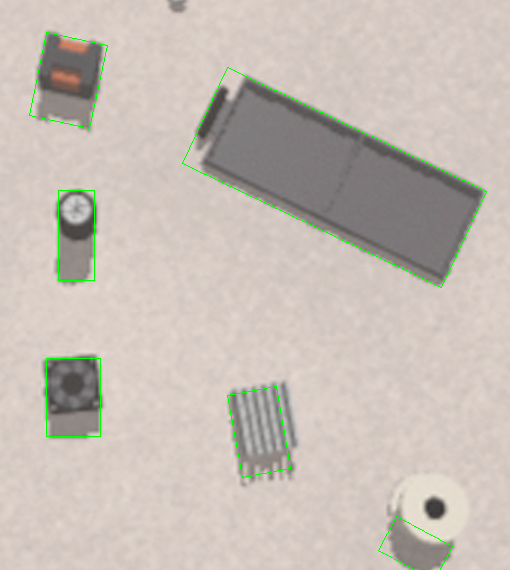

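```bash
python3 - <<'E'
from h import *
im=snapshot("top")[:,:,::-1]
t=[]
for (x,y) in [(310,240),(250,128),(250,233)]:
    c=im[y:y+45,x:x+40]; t.append(np.clip(cv2.resize(c,(260,292),interpolation=cv2.INTER_CUBIC).astype(float)*1.7,0,255))
im2=snapshot("scene")[:,:,::-1]
cols=[]
for (x,y) in [(225,150),(213,258),(283,180)]:
    c=im2[y:y+45,x:x+40]; cols.append(np.clip(cv2.resize(c,(260,292),interpolation=cv2.INTER_CUBIC).astype(float)*1.7,0,255))
cv2.imwrite("pics/m.png",np.vstack([np.hstack(t),np.hstack(cols)]))
E
```

```text
[ WARN:0@1.873] global loadsave.cpp:1063 imwrite_ Unsupported depth image for selected encoder is fallbacked to CV_8U.
```

View pics/m.png

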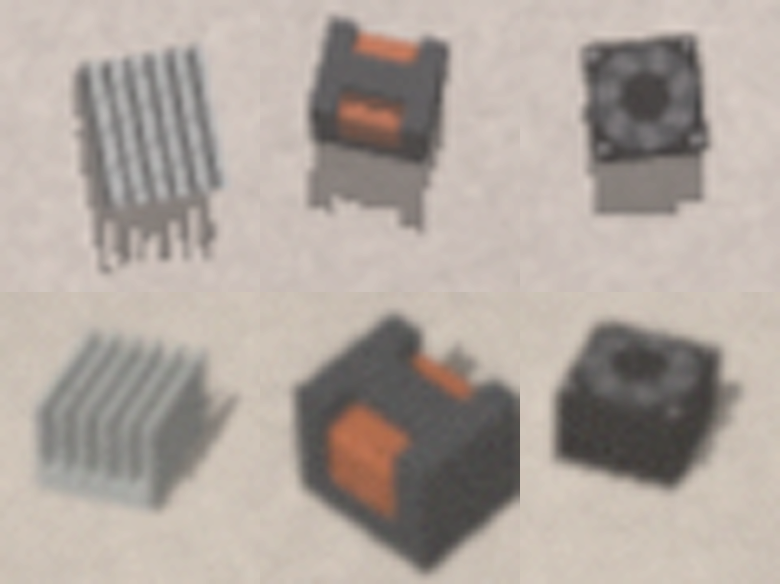

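The mosaic shows the heat sink fins running close to image vertical, tilted about 10 degrees. The transformer's grip faces are its upper and lower edges, turned about 12 degrees. The fan is turned about 5 degrees. I have read corners for all three, so I'll convert everything to world coordinates.

```bash
python3 - <<'E'
from h import *
def L(p,s=3,o=(140,120)): return (np.array(p,float)+.5)/s-.5+np.array(o)
Rr=lambda p:L(p,3,(245,120))
it={'heat':(L([(80,65),(210,46),(222,189),(108,205)],6.5,(310,240)),.032),
'trafo':(L([(70,17),(187,42),(165,148),(50,122)],6.5,(250,128)),.036),
'fan':(L([(65,45),(172,37),(187,150),(78,160)],6.5,(250,233)),.028),
'tall':(L([(391,209)]),.05),'squat':(L([(46,514)]),.03),'jar':(L([(211,413)]),.04),'spool':(Rr([(434,508)]),.032),
't3':(L([(85,48),(260,237),(185,305),(12,108)]),.01),'t2':(Rr([(245,78),(485,192),(441,287),(203,165)]),.01)}
for k,(uv,z) in it.items():
    w=px2w("top",uv,z); c=w.mean(0); s=''
    if len(w)==4:
        e=(w[1]-w[0]+w[2]-w[3])/2; f=(w[3]-w[0]+w[2]-w[1])/2
        s=f"len {np.linalg.norm(e):.3f} {np.linalg.norm(f):.3f} ang {np.degrees(np.arctan2(e[1],e[0])):.1f} {np.degrees(np.arctan2(f[1],f[0])):.1f}"
        if k[0]=='t' and len(k)==2:
            u=e/np.linalg.norm(e)
            s+=" comps "+str([np.round(c+u*d,3).tolist() for d in ((-.069,0,.069) if k=='t3' else (-.05175,.05175))])
    print(k,np.round(c,3),s, np.round(w2px("scene",[[*c,z]])[0]*1.4))
M=R.from_quat(np.roll(observe()['tcp_rot'],-1)).as_matrix();print(M.round(2))
E
```

```text
heat [ 0.406 -0.138] len 0.042 0.048 ang -82.6 -174.1 [342. 227.]
trafo [0.684 0.006] len 0.043 0.041 ang -103.7 168.8 [331. 380.]
fan [0.434 0.006] len 0.037 0.040 ang -85.9 -173.5 [422. 267.]
tall [0.563 0.002]  [377. 308.]
squat [0.341 0.258]  [619. 282.]
jar [0.413 0.136]  [517. 279.]
spool [ 0.34  -0.258]  [298. 186.]
t3 [0.604 0.205] len 0.214 0.077 ang -138.1 132.0 comps [[0.655, 0.251], [0.604, 0.205], [0.552, 0.159]] [517. 409.]
t2 [ 0.593 -0.208] len 0.208 0.082 ang -118.1 152.9 comps [[0.617, -0.162], [0.569, -0.254]] [230. 295.]
[[ 0.91  0.41 -0.  ]
 [ 0.41 -0.91  0.  ]
 [-0.   -0.   -1.  ]]
```

>>> jog_arm([
  [[0, 0, 0], [0, 0, 0.048], 1],
  [[0, 0, 0], [0, 0, 0.048], 1],
  [[0.066, -0.136, 0.037], [0, 0, 0], 1],
  [[0.066, -0.136, 0.037], [0, 0, 0], 1],
  [[0.066, -0.136, 0.037], [0, 0, 0], 1],
  [[0.066, -0.136, 0.037], [0, 0, 0], 1],
  [[0.066, -0.136, 0.037], [0, 0, 0], 1],
  [[0.066, -0.136, 0.037], [0, 0, 0], 1],
  [[0.066, -0.136, 0.037], [0, 0, 0], 1],
  [[0.066, -0.136, 0.037], [0, 0, 0], 1],
  [[0.066, -0.136, 0.037], [0, 0, 0], 1],
  [[0.066, -0.136, 0.037], [0, 0, 0], 1],
  [[0, 0, 0], [0, 0, 0], 1],
  [[0, 0, 0], [0, 0, 0], 1],
])

```text
clock: 2.0
eef_pos: [0.4045, -0.1391, 0.1204]
tcp_rot: [0.0, 0.998, 0.064, 0.0]
contact_force: [-0.5, -0.2, 0.1]
grip_width: 0.999
gripper_force: 0.0
```

```bash
cat > plan.py <<'E'
import sys; from h import *
# args: sequence x,y,z,phi ; prints turn (fraction), then shift (fraction) done after the turn, chained
s=observe(); p=s['eef_pos']; M=R.from_quat(np.roll(s['tcp_rot'],-1)).as_matrix()
phi=np.degrees(np.arctan2(M[1,0],M[0,0]))
print("now",p.round(4),"phi %.1f tilt %.4f t %.2f w %.3f F"%(phi,np.arccos(-M[2,2]),s['clock'],s['grip_width']),s['contact_force'].round(1),"grip %.0f"%s['gripper_force'])
for a in sys.argv[1:]:
    x,y,z,f=map(float,a.split(',')); d=np.array([x,y,z])-p
    turn=(phi-f+180)%360-180; c,sn=np.cos(np.radians(f)),np.sin(np.radians(f))
    sh=np.array([c*d[0]+sn*d[1],sn*d[0]-c*d[1],-d[2]])/.3
    print(a,"turn %.4f"%(turn/180),"shift",sh.round(4)); p=np.array([x,y,z]); phi=f
E
python3 plan.py 0.406,-0.138,0.12,7 0.406,-0.138,0.006,7 0.406,-0.138,0.12,7 0.655,0.251,0.12,42 0.655,0.251,0.010,42
```

```text
now [ 0.4045 -0.1391  0.1204] phi 7.3 tilt 0.0003 t 2.00 w 0.999 F [-0.5 -0.2  0.1] grip 0
0.406,-0.138,0.12,7 turn 0.0016 shift [ 0.0054 -0.0031  0.0014]
0.406,-0.138,0.006,7 turn 0.0000 shift [0.   0.   0.38]
0.406,-0.138,0.12,7 turn 0.0000 shift [ 0.    0.   -0.38]
0.655,0.251,0.12,42 turn -0.1944 shift [ 1.4844 -0.4082 -0.    ]
0.655,0.251,0.010,42 turn 0.0000 shift [0.     0.     0.3667]
```

>>> jog_arm([
  [[0.005, -0.003, 0.08], [0, 0, 0.0016], 1],
  [[0, 0, 0.1], [0, 0, 0], 1],
  [[0, 0, 0.1], [0, 0, 0], 1],
  [[0, 0, 0.07], [0, 0, 0], 1],
  [[0, 0, 0.03], [0, 0, 0], 1],
  [[0, 0, 0], [0, 0, 0], 1],
  [[0, 0, 0], [0, 0, 0], 0],
  [[0, 0, 0], [0, 0, 0], 0],
  [[0, 0, 0], [0, 0, 0], 0],
  [[0, 0, 0], [0, 0, 0], 0],
  [[0, 0, 0], [0, 0, 0], 0],
  [[0, 0, 0], [0, 0, 0], 0],
  [[0, 0, 0], [0, 0, 0], 0],
  [[0, 0, 0], [0, 0, 0], 0],
  [[0, 0, -0.02], [0, 0, 0], 0],
  [[0, 0, -0.05], [0, 0, 0], 0],
])

```text
clock: 4.0
eef_pos: [0.4053, -0.1377, 0.0275]
tcp_rot: [-0.0, 0.998, 0.061, -0.001]
contact_force: [0.2, -0.4, -1.0]
grip_width: 0.457
gripper_force: 60.7
```

```bash
python3 - <<'E'
from h import *
cv2.imwrite("pics/g1.png",cv2.resize(snapshot("scene")[90:230,160:360,::-1],(700,490),interpolation=cv2.INTER_CUBIC))
E
python3 plan.py 0.406,-0.138,0.12,7 0.655,0.251,0.12,42
```

```text
now [ 0.4063 -0.138   0.029 ] phi 7.0 tilt 0.0012 t 4.05 w 0.458 F [ 0.9 -0.1  0.8] grip 61
0.406,-0.138,0.12,7 turn -0.0002 shift [-1.000e-03 -2.000e-04 -3.032e-01]
0.655,0.251,0.12,42 turn -0.1944 shift [ 1.4844 -0.4082 -0.    ]
```

View pics/g1.png

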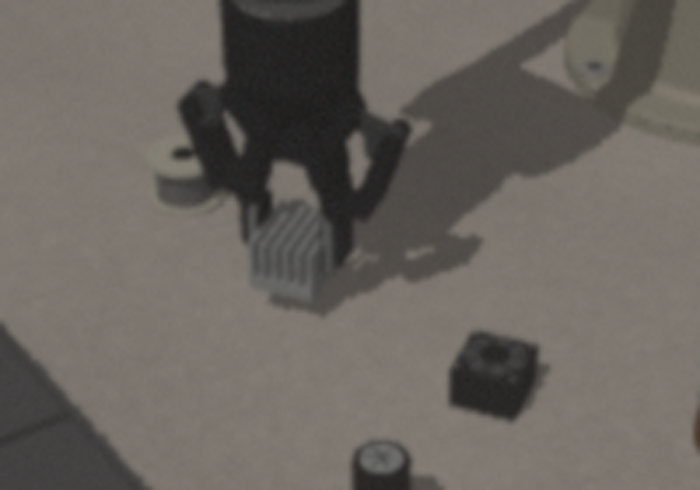

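The heat sink is held squarely between the fingers at (290,255) in the crop, opening 39 mm.

>>> jog_arm([
  [[-0.001, 0, -0.1], [0, 0, 0], 0],
  [[0, 0, -0.15], [0, 0, 0], 0],
  [[0, 0, -0.053], [0, 0, -0.0486], 0],
  [[0, 0, 0], [0, 0, -0.0486], 0],
  [[0, 0, 0], [0, 0, -0.0486], 0],
  [[0, 0, 0], [0, 0, -0.0486], 0],
  [[0.09, -0.025, 0], [0, 0, 0], 0],
  [[0.15, -0.041, 0], [0, 0, 0], 0],
  [[0.16, -0.045, 0], [0, 0, 0], 0],
  [[0.16, -0.045, 0], [0, 0, 0], 0],
  [[0.16, -0.045, 0], [0, 0, 0], 0],
  [[0.16, -0.045, 0], [0, 0, 0], 0],
  [[0.16, -0.045, 0], [0, 0, 0], 0],
  [[0.16, -0.045, 0], [0, 0, 0], 0],
  [[0.15, -0.04, 0], [0, 0, 0], 0],
  [[0.095, -0.032, 0], [0, 0, 0], 0],
  [[0, 0, 0], [0, 0, 0], 0],
  [[0, 0, 0], [0, 0, 0], 0],
])

```text
clock: 6.3
eef_pos: [0.6453, 0.2423, 0.1176]
tcp_rot: [0.0, 0.934, 0.358, -0.001]
contact_force: [0.2, -0.6, -0.6]
grip_width: 0.457
gripper_force: 60.7
```

```bash
python3 plan.py 0.655,0.251,0.12,42 0.655,0.251,0.011,42 0.655,0.251,0.1,42 0.341,0.258,0.1,42 0.341,0.258,0.006,42
```

```text
now [0.6453 0.2423 0.1176] phi 41.9 tilt 0.0015 t 6.30 w 0.457 F [ 0.2 -0.6 -0.6] grip 61
0.655,0.251,0.12,42 turn -0.0003 shift [ 0.0435 -0.0001 -0.0079]
0.655,0.251,0.011,42 turn 0.0000 shift [0.     0.     0.3633]
0.655,0.251,0.1,42 turn 0.0000 shift [ 0.      0.     -0.2967]
0.341,0.258,0.1,42 turn 0.0000 shift [-0.7622 -0.7177 -0.    ]
0.341,0.258,0.006,42 turn 0.0000 shift [0.     0.     0.3133]
```

>>> jog_arm([
  [[0.0435, 0, 0.05], [0, 0, 0], 0],
  [[0, 0, 0.1], [0, 0, 0], 0],
  [[0, 0, 0.1], [0, 0, 0], 0],
  [[0, 0, 0.06], [0, 0, 0], 0],
  [[0, 0, 0.025], [0, 0, 0], 0],
  [[0, 0, 0.012], [0, 0, 0], 0],
  [[0, 0, 0.005], [0, 0, 0], 0],
  [[0, 0, 0], [0, 0, 0], 0],
  [[0, 0, 0], [0, 0, 0], 0],
])

```text
clock: 7.42
eef_pos: [0.6562, 0.2517, 0.0132]
tcp_rot: [-0.0, 0.934, 0.358, 0.0]
contact_force: [0.1, 0.1, -1.2]
grip_width: 0.453
gripper_force: 60.7
```

>>> jog_arm([
  [[0, 0, 0.005], [0, 0, 0], 0],
  [[0, 0, 0.003], [0, 0, 0], 0],
  [[0, 0, 0], [0, 0, 0], 0],
])

```text
clock: 7.8
eef_pos: [0.6558, 0.2515, 0.0103]
tcp_rot: [-0.0, 0.934, 0.358, 0.0]
contact_force: [-0.0, 0.4, 0.7]
grip_width: 0.454
gripper_force: 60.8
```

>>> jog_arm([
  [[0, 0, 0], [0, 0, 0], 0.75],
  [[0, 0, 0], [0, 0, 0], 0.75],
  [[0, 0, 0], [0, 0, 0], 0.75],
  [[0, 0, 0], [0, 0, 0], 0.75],
  [[0, 0, -0.05], [0, 0, 0], 0.75],
  [[0, 0, -0.1], [0, 0, 0], 0.75],
  [[0, 0, -0.15], [0, 0, 0], 1],
  [[-0.07, -0.07, 0], [0, 0, 0], 1],
  [[-0.11, -0.1, 0], [0, 0, 0], 1],
  [[-0.12, -0.11, 0], [0, 0, 0], 1],
  [[-0.12, -0.11, 0], [0, 0, 0], 1],
  [[-0.12, -0.11, 0], [0, 0, 0], 1],
  [[-0.11, -0.11, 0], [0, 0, 0], 1],
  [[-0.07, -0.07, 0], [0, 0, 0], 1],
  [[-0.042, -0.038, 0], [0, 0, 0], 1],
  [[0, 0, 0], [0, 0, 0], 1],
  [[0, 0, 0], [0, 0, 0], 1],
])

```text
clock: 9.93
eef_pos: [0.3432, 0.2595, 0.1006]
tcp_rot: [-0.0, 0.934, 0.358, 0.001]
contact_force: [0.0, 0.2, 0.2]
grip_width: 1.002
gripper_force: 0.0
```

```bash
python3 - <<'E'
from h import *
cv2.imwrite("pics/g2.png",np.clip(1.5*cv2.resize(snapshot("top")[100:310,130:410,::-1],(784,588),interpolation=cv2.INTER_CUBIC).astype(float),0,255).astype(np.uint8))
E
python3 plan.py 0.341,0.258,0.1,42 0.341,0.258,0.006,42
```

```text
now [0.3432 0.2594 0.1005] phi 41.9 tilt 0.0013 t 9.97 w 0.999 F [ 1.5 -0.2 -0.9] grip 0
0.341,0.258,0.1,42 turn -0.0005 shift [-0.0086 -0.0014  0.0016]
0.341,0.258,0.006,42 turn 0.0000 shift [0.     0.     0.3133]
```

View pics/g2.png

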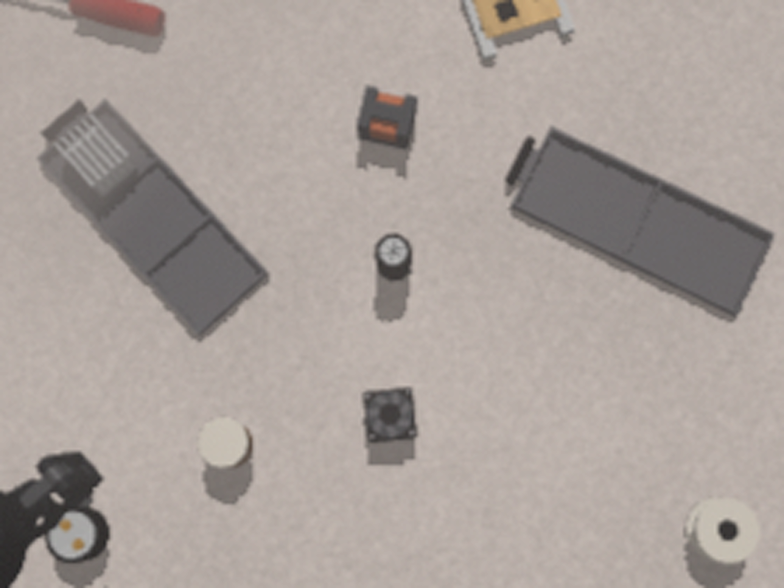

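The heat sink sits upright near the middle of its compartment, at (95,148). The open gripper is above the squat capacitor at (77,533).

>>> jog_arm([
  [[-0.0086, -0.0014, 0.05], [0, 0, 0], 1],
  [[0, 0, 0.1], [0, 0, 0], 1],
  [[0, 0, 0.1], [0, 0, 0], 1],
  [[0, 0, 0.045], [0, 0, 0], 1],
  [[0, 0, 0.02], [0, 0, 0], 1],
  [[0, 0, 0], [0, 0, 0], 1],
  [[0, 0, 0], [0, 0, 0], 0],
  [[0, 0, 0], [0, 0, 0], 0],
  [[0, 0, 0], [0, 0, 0], 0],
  [[0, 0, 0], [0, 0, 0], 0],
  [[0, 0, 0], [0, 0, 0], 0],
  [[0, 0, 0], [0, 0, 0], 0],
  [[0, 0, 0], [0, 0, 0], 0],
])

```text
clock: 11.6
eef_pos: [0.34, 0.2579, 0.0066]
tcp_rot: [-0.0, 0.934, 0.358, 0.001]
contact_force: [-0.5, -1.5, 11.9]
grip_width: 0.495
gripper_force: 59.1
```

```bash
python3 plan.py 0.341,0.258,0.1,42 0.604,0.205,0.1,42 0.604,0.205,0.012,42
```

```text
now [0.34   0.2579 0.0066] phi 41.9 tilt 0.0011 t 11.60 w 0.495 F [-0.5 -1.5 11.9] grip 59
0.341,0.258,0.1,42 turn -0.0003 shift [ 0.0028  0.0019 -0.3114]
0.604,0.205,0.1,42 turn 0.0000 shift [ 0.5333  0.7179 -0.    ]
0.604,0.205,0.012,42 turn 0.0000 shift [0.     0.     0.2933]
```

>>> jog_arm([
  [[0, 0, -0.02], [0, 0, 0], 0],
  [[0, 0, -0.09], [0, 0, 0], 0],
  [[0, 0, -0.15], [0, 0, 0], 0],
  [[0, 0, -0.05], [0, 0, 0], 0],
  [[0.05, 0.067, 0], [0, 0, 0], 0],
  [[0.09, 0.12, 0], [0, 0, 0], 0],
  [[0.09, 0.12, 0], [0, 0, 0], 0],
  [[0.09, 0.12, 0], [0, 0, 0], 0],
  [[0.09, 0.12, 0], [0, 0, 0], 0],
  [[0.08, 0.11, 0], [0, 0, 0], 0],
  [[0.046, 0.063, 0], [0, 0, 0], 0],
  [[0, 0, 0], [0, 0, 0], 0],
  [[0, 0, 0], [0, 0, 0], 0],
])

```text
clock: 13.22
eef_pos: [0.6024, 0.2043, 0.0985]
tcp_rot: [-0.0, 0.934, 0.358, -0.001]
contact_force: [0.0, -1.0, -0.7]
grip_width: 0.496
gripper_force: 60.9
```

```bash
python3 plan.py 0.604,0.205,0.1,42 0.604,0.205,0.012,42 0.604,0.205,0.1,42 0.684,0.006,0.1,77
```

```text
now [0.6024 0.2043 0.0985] phi 41.9 tilt 0.0014 t 13.22 w 0.496 F [ 0.  -1.  -0.7] grip 61
0.604,0.205,0.1,42 turn -0.0004 shift [ 0.0055  0.0019 -0.005 ]
0.604,0.205,0.012,42 turn 0.0000 shift [0.     0.     0.2933]
0.604,0.205,0.1,42 turn 0.0000 shift [ 0.      0.     -0.2933]
0.684,0.006,0.1,77 turn -0.1944 shift [-0.5863  0.409  -0.    ]
```

>>> jog_arm([
  [[0.0055, 0.002, 0.04], [0, 0, 0], 0],
  [[0, 0, 0.1], [0, 0, 0], 0],
  [[0, 0, 0.08], [0, 0, 0], 0],
  [[0, 0, 0.04], [0, 0, 0], 0],
  [[0, 0, 0.018], [0, 0, 0], 0],
  [[0, 0, 0.01], [0, 0, 0], 0],
  [[0, 0, 0.004], [0, 0, 0], 0],
  [[0, 0, 0], [0, 0, 0], 0],
  [[0, 0, 0], [0, 0, 0], 0],
])

```text
clock: 14.35
eef_pos: [0.6055, 0.2051, 0.0115]
tcp_rot: [0.0, 0.934, 0.358, 0.0]
contact_force: [0.7, 0.5, -0.2]
grip_width: 0.492
gripper_force: 60.9
```

>>> jog_arm([
  [[0, 0, 0.004], [0, 0, 0], 0],
  [[0, 0, 0.002], [0, 0, 0], 0],
  [[0, 0, 0], [0, 0, 0], 0.75],
  [[0, 0, 0], [0, 0, 0], 0.75],
  [[0, 0, 0], [0, 0, 0], 0.75],
  [[0, 0, 0], [0, 0, 0], 0.75],
  [[0, 0, -0.05], [0, 0, 0], 0.75],
  [[0, 0, -0.1], [0, 0, 0], 0.75],
  [[0, 0, -0.15], [0, 0, -0.0486], 1],
  [[0, 0, 0], [0, 0, -0.0486], 1],
  [[0, 0, 0], [0, 0, -0.0486], 1],
  [[0, 0, 0], [0, 0, -0.0486], 1],
  [[-0.07, 0.05, 0], [0, 0, 0], 1],
  [[-0.13, 0.09, 0], [0, 0, 0], 1],
  [[-0.13, 0.09, 0], [0, 0, 0], 1],
  [[-0.13, 0.09, 0], [0, 0, 0], 1],
  [[-0.08, 0.06, 0], [0, 0, 0], 1],
  [[-0.046, 0.03, 0], [0, 0, 0], 1],
  [[0, 0, 0], [0, 0, 0], 1],
  [[0, 0, 0], [0, 0, 0], 1],
])

```text
clock: 16.85
eef_pos: [0.6848, 0.007, 0.0994]
tcp_rot: [-0.0, 0.783, 0.622, -0.0]
contact_force: [0.0, 0.4, -0.3]
grip_width: 1.002
gripper_force: 0.0
```

```bash
python3 plan.py 0.684,0.006,0.1,77 0.684,0.006,0.007,77
```

```text
now [0.6848 0.007  0.0994] phi 77.0 tilt 0.0005 t 16.85 w 1.002 F [ 0.   0.4 -0.3] grip 0
0.684,0.006,0.1,77 turn -0.0002 shift [-0.004  -0.0018 -0.002 ]
0.684,0.006,0.007,77 turn 0.0000 shift [0.   0.   0.31]
```

>>> jog_arm([
  [[-0.004, -0.002, 0.05], [0, 0, 0], 1],
  [[0, 0, 0.1], [0, 0, 0], 1],
  [[0, 0, 0.1], [0, 0, 0], 1],
  [[0, 0, 0.04], [0, 0, 0], 1],
  [[0, 0, 0.018], [0, 0, 0], 1],
  [[0, 0, 0], [0, 0, 0], 1],
  [[0, 0, 0], [0, 0, 0], 0],
  [[0, 0, 0], [0, 0, 0], 0],
  [[0, 0, 0], [0, 0, 0], 0],
  [[0, 0, 0], [0, 0, 0], 0],
  [[0, 0, 0], [0, 0, 0], 0],
  [[0, 0, 0], [0, 0, 0], 0],
  [[0, 0, 0], [0, 0, 0], 0],
  [[0, 0, 0], [0, 0, 0], 0],
])

```text
clock: 18.6
eef_pos: [0.6853, 0.0049, 0.0079]
tcp_rot: [0.001, 0.783, 0.622, 0.001]
contact_force: [0.6, -0.4, 4.8]
grip_width: 0.404
gripper_force: 61.3
```

```bash
python3 - <<'E'
from h import *
cv2.imwrite("pics/g3.png",np.clip(1.4*cv2.resize(snapshot("scene")[200:390,190:450,::-1],(780,570),interpolation=cv2.INTER_CUBIC).astype(float),0,255).astype(np.uint8))
E
python3 plan.py 0.684,0.006,0.1,77 0.552,0.159,0.1,42 0.552,0.159,0.012,42
```

```text
now [0.6854 0.0049 0.0079] phi 76.9 tilt 0.0019 t 18.65 w 0.409 F [ 0.7 -0.1  5. ] grip 61
0.684,0.006,0.1,77 turn -0.0004 shift [ 0.0027 -0.0053 -0.3069]
0.552,0.159,0.1,42 turn 0.1944 shift [ 0.0143 -0.6734 -0.    ]
0.552,0.159,0.012,42 turn 0.0000 shift [0.     0.     0.2933]
```

View pics/g3.png

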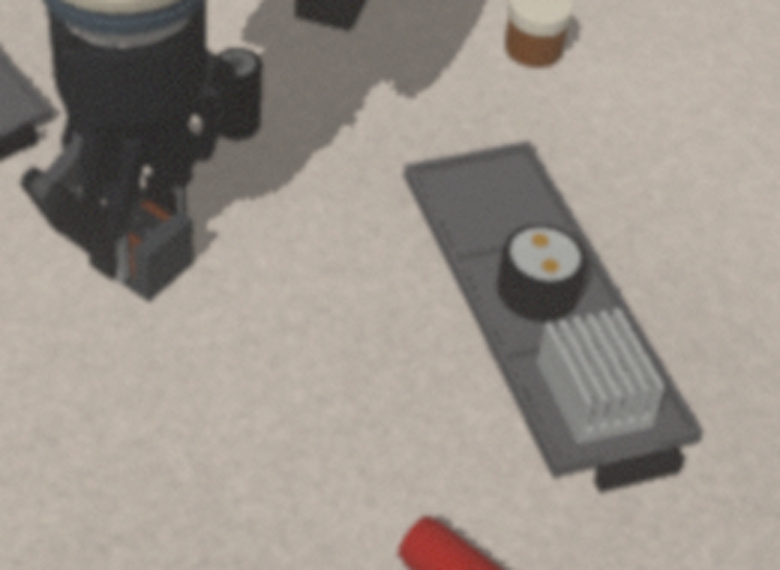

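The squat capacitor at (541,270) and heat sink at (600,375) stand upright in their compartments. The transformer is gripped at (155,245).

>>> jog_arm([
  [[0, 0, -0.02], [0, 0, 0], 0],
  [[0, 0, -0.09], [0, 0, 0], 0],
  [[0, 0, -0.14], [0, 0, 0], 0],
  [[0, 0, -0.06], [0, 0, 0.0486], 0],
  [[0, 0, 0], [0, 0, 0.0486], 0],
  [[0, 0, 0], [0, 0, 0.0486], 0],
  [[0, 0, 0], [0, 0, 0.0486], 0],
  [[0, -0.07, 0], [0, 0, 0], 0],
  [[0.007, -0.13, 0], [0, 0, 0], 0],
  [[0.007, -0.15, 0], [0, 0, 0], 0],
  [[0, -0.15, 0], [0, 0, 0], 0],
  [[0, -0.11, 0], [0, 0, 0], 0],
  [[0, -0.065, 0], [0, 0, 0], 0],
  [[0, 0, 0], [0, 0, 0], 0],
  [[0, 0, 0], [0, 0, 0], 0],
])

```text
clock: 20.52
eef_pos: [0.5528, 0.1581, 0.1]
tcp_rot: [0.0, 0.934, 0.358, 0.0]
contact_force: [-0.5, 1.1, -2.3]
grip_width: 0.411
gripper_force: 60.5
```

```bash
python3 plan.py 0.552,0.159,0.1,42 0.552,0.159,0.012,42 0.552,0.159,0.12,42 0.563,0.002,0.12,42 0.563,0.002,0.015,42
```

```text
now [0.5528 0.1581 0.1   ] phi 42.0 tilt 0.0007 t 20.52 w 0.411 F [-0.5  1.1 -2.3] grip 60
0.552,0.159,0.1,42 turn -0.0001 shift [ 0.0001 -0.004   0.0001]
0.552,0.159,0.012,42 turn 0.0000 shift [0.     0.     0.2933]
0.552,0.159,0.12,42 turn 0.0000 shift [ 0.    0.   -0.36]
0.563,0.002,0.12,42 turn 0.0000 shift [-0.3229  0.4134 -0.    ]
0.563,0.002,0.015,42 turn 0.0000 shift [0.   0.   0.35]
```

>>> jog_arm([
  [[0, -0.004, 0.05], [0, 0, 0], 0],
  [[0, 0, 0.1], [0, 0, 0], 0],
  [[0, 0, 0.07], [0, 0, 0], 0],
  [[0, 0, 0.04], [0, 0, 0], 0],
  [[0, 0, 0.018], [0, 0, 0], 0],
  [[0, 0, 0.01], [0, 0, 0], 0],
  [[0, 0, 0.005], [0, 0, 0], 0],
  [[0, 0, 0.002], [0, 0, 0], 0],
  [[0, 0, 0], [0, 0, 0], 0],
])

```text
clock: 21.65
eef_pos: [0.5516, 0.1594, 0.0117]
tcp_rot: [0.0, 0.934, 0.358, 0.0]
contact_force: [-0.1, 0.9, -1.5]
grip_width: 0.409
gripper_force: 60.5
```

>>> jog_arm([
  [[0, 0, 0.003], [0, 0, 0], 0],
  [[0, 0, 0.001], [0, 0, 0], 0],
  [[0, 0, 0], [0, 0, 0], 0.7],
  [[0, 0, 0], [0, 0, 0], 0.7],
  [[0, 0, 0], [0, 0, 0], 0.7],
  [[0, 0, 0], [0, 0, 0], 0.7],
  [[0, 0, -0.05], [0, 0, 0], 0.7],
  [[0, 0, -0.1], [0, 0, 0], 0.7],
  [[0, 0, -0.15], [0, 0, 0], 1],
  [[0, 0, -0.06], [0, 0, 0], 1],
  [[-0.06, 0.07, 0], [0, 0, 0], 1],
  [[-0.1, 0.13, 0], [0, 0, 0], 1],
  [[-0.1, 0.13, 0], [0, 0, 0], 1],
  [[-0.063, 0.083, 0], [0, 0, 0], 1],
  [[0, 0, 0], [0, 0, 0], 1],
  [[0, 0, 0], [0, 0, 0], 1],
])

```text
clock: 23.65
eef_pos: [0.5619, 0.0027, 0.1181]
tcp_rot: [-0.0, 0.934, 0.358, -0.0]
contact_force: [0.9, 0.0, 0.7]
grip_width: 1.006
gripper_force: 0.0
```

```bash
python3 plan.py 0.563,0.002,0.12,42 0.563,0.002,0.014,42
```

```text
now [0.5619 0.0027 0.1181] phi 41.9 tilt 0.0005 t 23.65 w 1.006 F [0.9 0.  0.7] grip 0
0.563,0.002,0.12,42 turn -0.0005 shift [ 0.0011  0.0043 -0.0062]
0.563,0.002,0.014,42 turn 0.0000 shift [0.     0.     0.3533]
```

>>> jog_arm([
  [[0.001, 0.004, 0.05], [0, 0, 0], 1],
  [[0, 0, 0.1], [0, 0, 0], 1],
  [[0, 0, 0.1], [0, 0, 0], 1],
  [[0, 0, 0.07], [0, 0, 0], 1],
  [[0, 0, 0.027], [0, 0, 0], 1],
  [[0, 0, 0], [0, 0, 0], 1],
  [[0, 0, 0], [0, 0, 0], 0],
  [[0, 0, 0], [0, 0, 0], 0],
  [[0, 0, 0], [0, 0, 0], 0],
  [[0, 0, 0], [0, 0, 0], 0],
  [[0, 0, 0], [0, 0, 0], 0],
  [[0, 0, 0], [0, 0, 0], 0],
  [[0, 0, 0], [0, 0, 0], 0],
  [[0, 0, 0], [0, 0, 0], 0],
  [[0, 0, 0], [0, 0, 0], 0],
])

```text
clock: 25.52
eef_pos: [0.5635, 0.0016, 0.0148]
tcp_rot: [0.0, 0.934, 0.358, 0.0]
contact_force: [-0.9, -0.2, 5.8]
grip_width: 0.335
gripper_force: 58.8
```

```bash
python3 plan.py 0.563,0.002,0.12,42 0.569,-0.254,0.12,42 0.569,-0.254,0.018,42
```

```text
now [0.5635 0.0016 0.0148] phi 41.9 tilt 0.0008 t 25.52 w 0.335 F [-0.9 -0.2  5.8] grip 59
0.563,0.002,0.12,42 turn -0.0004 shift [-0.0004 -0.0021 -0.3506]
0.569,-0.254,0.12,42 turn 0.0000 shift [-0.5561  0.6475 -0.    ]
0.569,-0.254,0.018,42 turn 0.0000 shift [0.   0.   0.34]
```

>>> jog_arm([
  [[0, 0, -0.02], [0, 0, 0], 0],
  [[0, 0, -0.08], [0, 0, 0], 0],
  [[0, 0, -0.15], [0, 0, 0], 0],
  [[0, 0, -0.1], [0, 0, 0], 0],
  [[-0.056, 0.065, 0], [0, 0, 0], 0],
  [[-0.1, 0.12, 0], [0, 0, 0], 0],
  [[-0.1, 0.12, 0], [0, 0, 0], 0],
  [[-0.1, 0.12, 0], [0, 0, 0], 0],
  [[-0.1, 0.115, 0], [0, 0, 0], 0],
  [[-0.06, 0.065, 0], [0, 0, 0], 0],
  [[-0.04, 0.043, 0], [0, 0, 0], 0],
  [[0, 0, 0], [0, 0, 0], 0],
  [[0, 0, 0], [0, 0, 0], 0],
])

```text
clock: 27.15
eef_pos: [0.5689, -0.2535, 0.119]
tcp_rot: [-0.0, 0.934, 0.358, -0.0]
contact_force: [-0.4, 0.1, 0.1]
grip_width: 0.336
gripper_force: 59.3
```

```bash
python3 plan.py 0.569,-0.254,0.12,42 0.569,-0.254,0.019,42 0.569,-0.254,0.12,5 0.434,0.006,0.12,5
```

```text
now [ 0.5689 -0.2535  0.119 ] phi 42.0 tilt 0.0006 t 27.15 w 0.336 F [-0.4  0.1  0.1] grip 59
0.569,-0.254,0.12,42 turn -0.0002 shift [-0.0009  0.0016 -0.0032]
0.569,-0.254,0.019,42 turn 0.0000 shift [0.     0.     0.3367]
0.569,-0.254,0.12,5 turn 0.2056 shift [ 0.      0.     -0.3367]
0.434,0.006,0.12,5 turn 0.0000 shift [-0.3728 -0.9026 -0.    ]
```

>>> jog_arm([
  [[-0.001, 0.001, 0.05], [0, 0, 0], 0],
  [[0, 0, 0.1], [0, 0, 0], 0],
  [[0, 0, 0.1], [0, 0, 0], 0],
  [[0, 0, 0.05], [0, 0, 0], 0],
  [[0, 0, 0.018], [0, 0, 0], 0],
  [[0, 0, 0.01], [0, 0, 0], 0],
  [[0, 0, 0.004], [0, 0, 0], 0],
  [[0, 0, 0], [0, 0, 0], 0],
  [[0, 0, 0], [0, 0, 0], 0],
])

```text
clock: 28.28
eef_pos: [0.5693, -0.2551, 0.02]
tcp_rot: [0.0, 0.934, 0.358, 0.0]
contact_force: [-0.2, 0.7, -0.2]
grip_width: 0.335
gripper_force: 59.3
```

>>> jog_arm([
  [[0, 0, 0.004], [0, 0, 0], 0],
  [[0, 0, 0.002], [0, 0, 0], 0],
  [[0, 0, 0], [0, 0, 0], 0.65],
  [[0, 0, 0], [0, 0, 0], 0.65],
  [[0, 0, 0], [0, 0, 0], 0.65],
  [[0, 0, 0], [0, 0, 0], 0.65],
  [[0, 0, -0.04], [0, 0, 0], 0.65],
  [[0, 0, -0.1], [0, 0, 0], 0.65],
  [[0, 0, -0.15], [0, 0, 0], 1],
  [[0, 0, -0.05], [0, 0, 0.0514], 1],
  [[0, 0, 0], [0, 0, 0.0514], 1],
  [[0, 0, 0], [0, 0, 0.0514], 1],
  [[0, 0, 0], [0, 0, 0.0514], 1],
  [[-0.05, -0.12, 0], [0, 0, 0], 1],
  [[-0.07, -0.17, 0], [0, 0, 0], 1],
  [[-0.07, -0.17, 0], [0, 0, 0], 1],
  [[-0.07, -0.17, 0], [0, 0, 0], 1],
  [[-0.06, -0.15, 0], [0, 0, 0], 1],
  [[-0.05, -0.12, 0], [0, 0, 0], 1],
  [[0, 0, 0], [0, 0, 0], 1],
])

```text
clock: 30.78
eef_pos: [0.434, 0.0062, 0.1204]
tcp_rot: [-0.0, 0.999, 0.044, 0.0]
contact_force: [0.7, -0.8, 0.8]
grip_width: 1.0
gripper_force: 0.0
```

```bash
python3 plan.py 0.434,0.006,0.1,5 0.434,0.006,0.006,5
```

```text
now [0.434  0.0062 0.1204] phi 5.1 tilt 0.0002 t 30.77 w 1.000 F [ 0.7 -0.8  0.8] grip 0
0.434,0.006,0.1,5 turn 0.0005 shift [-0.0001  0.0008  0.0679]
0.434,0.006,0.006,5 turn 0.0000 shift [0.     0.     0.3133]
```

>>> jog_arm([
  [[0, 0.001, 0.06], [0, 0, 0], 1],
  [[0, 0, 0.12], [0, 0, 0], 1],
  [[0, 0, 0.12], [0, 0, 0], 1],
  [[0, 0, 0.06], [0, 0, 0], 1],
  [[0, 0, 0.02], [0, 0, 0], 1],
  [[0, 0, 0], [0, 0, 0], 1],
  [[0, 0, 0], [0, 0, 0], 0],
  [[0, 0, 0], [0, 0, 0], 0],
  [[0, 0, 0], [0, 0, 0], 0],
  [[0, 0, 0], [0, 0, 0], 0],
  [[0, 0, 0], [0, 0, 0], 0],
  [[0, 0, 0], [0, 0, 0], 0],
  [[0, 0, 0], [0, 0, 0], 0],
  [[0, 0, 0], [0, 0, 0], 0],
])

```text
clock: 32.52
eef_pos: [0.4357, 0.0043, 0.0065]
tcp_rot: [0.0, 0.999, 0.043, 0.001]
contact_force: [-2.5, 0.1, 11.7]
grip_width: 0.454
gripper_force: 60.3
```

```bash
python3 plan.py 0.434,0.006,0.1,5 0.617,-0.162,0.1,5 0.617,-0.162,0.011,5
```

```text
now [0.4357 0.0043 0.0065] phi 4.9 tilt 0.0011 t 32.52 w 0.454 F [-2.5  0.1 11.7] grip 60
0.434,0.006,0.1,5 turn -0.0004 shift [-0.005  -0.0061 -0.3116]
0.617,-0.162,0.1,5 turn 0.0000 shift [ 0.5589  0.611  -0.    ]
0.617,-0.162,0.011,5 turn 0.0000 shift [0.     0.     0.2967]
```

>>> jog_arm([
  [[0, 0, -0.02], [0, 0, 0], 0],
  [[0, 0, -0.08], [0, 0, 0], 0],
  [[0, 0, -0.15], [0, 0, 0], 0],
  [[0, 0, -0.06], [0, 0, 0], 0],
  [[0.055, 0.06, 0], [0, 0, 0], 0],
  [[0.1, 0.11, 0], [0, 0, 0], 0],
  [[0.1, 0.11, 0], [0, 0, 0], 0],
  [[0.1, 0.11, 0], [0, 0, 0], 0],
  [[0.1, 0.11, 0], [0, 0, 0], 0],
  [[0.06, 0.066, 0], [0, 0, 0], 0],
  [[0.039, 0.039, 0], [0, 0, 0], 0],
  [[0, 0, 0], [0, 0, 0], 0],
  [[0, 0, 0], [0, 0, 0], 0],
])

```text
clock: 34.15
eef_pos: [0.6154, -0.1617, 0.0981]
tcp_rot: [-0.0, 0.999, 0.043, -0.001]
contact_force: [0.0, -0.4, -0.7]
grip_width: 0.457
gripper_force: 60.6
```

```bash
python3 plan.py 0.617,-0.162,0.0115,5
```

```text
now [ 0.6154 -0.1617  0.0981] phi 4.9 tilt 0.0016 t 34.15 w 0.457 F [ 0.  -0.4 -0.7] grip 61
0.617,-0.162,0.0115,5 turn -0.0003 shift [0.0053 0.0015 0.2887]
```

>>> jog_arm([
  [[0.004, 0, 0.05], [0, 0, 0], 0],
  [[0, 0, 0.1], [0, 0, 0], 0],
  [[0, 0, 0.07], [0, 0, 0], 0],
  [[0, 0, 0.04], [0, 0, 0], 0],
  [[0, 0, 0.018], [0, 0, 0], 0],
  [[0, 0, 0.009], [0, 0, 0], 0],
  [[0, 0, 0.003], [0, 0, 0], 0],
  [[0, 0, 0], [0, 0, 0], 0],
  [[0, 0, 0], [0, 0, 0], 0],
])

```text
clock: 35.28
eef_pos: [0.6178, -0.1623, 0.0121]
tcp_rot: [0.0, 0.999, 0.043, 0.0]
contact_force: [0.3, 0.2, 0.5]
grip_width: 0.455
gripper_force: 60.6
```

>>> jog_arm([
  [[0, 0, 0.004], [0, 0, 0], 0],
  [[0, 0, 0.003], [0, 0, 0], 0],
  [[0, 0, 0], [0, 0, 0], 0.75],
  [[0, 0, 0], [0, 0, 0], 0.75],
  [[0, 0, 0], [0, 0, 0], 0.75],
  [[0, 0, 0], [0, 0, 0], 0.75],
  [[0, 0, -0.04], [0, 0, 0], 0.75],
  [[0, 0, -0.1], [0, 0, 0], 0.75],
  [[0, 0, -0.15], [0, 0, 0], 1],
  [[0, 0, -0.15], [0, 0, 0], 1],
  [[-0.1, 0, -0.05], [0, 0, 0], 1],
  [[-0.15, 0, 0], [0, 0, 0], 1],
  [[-0.15, 0.05, 0], [0, 0, 0], 1],
  [[-0.15, 0.1, 0], [0, 0, 0], 1],
  [[-0.1, 0.15, 0], [0, 0, 0], 1],
  [[0, 0.15, 0], [0, 0, 0], 1],
  [[0, 0.1, 0], [0, 0, 0], 1],
  [[0, 0, 0], [0, 0, 0], 1],
  [[0, 0, 0], [0, 0, 0], 1],
])

```text
clock: 37.65
eef_pos: [0.4372, -0.3426, 0.1568]
tcp_rot: [-0.0, 0.999, 0.043, -0.0]
contact_force: [0.4, 0.7, 0.3]
grip_width: 0.999
gripper_force: 0.0
```

```bash
python3 - <<'E'
from h import *
def show(n,x,y,w,h,f):
    im=snapshot(n)[:,:,::-1].copy()
    b=np.clip(1.6*cv2.resize(im[y:y+h,x:x+w],None,fx=f,fy=f,interpolation=cv2.INTER_CUBIC).astype(float),0,255).astype(np.uint8)
    def T(c,a,d): return [c[0]+np.cos(np.radians(a))*d,c[1]+np.sin(np.radians(a))*d]
    for c,a,d,hh in [((.604,.205),-138.1,-.069,.035),((.604,.205),-138.1,0,.033),((.604,.205),-138.1,.069,.039),((.593,-.208),-117.6,-.05175,.031),((.593,-.208),-117.6,.05175,.053)]:
        p=(w2px(n,[[*T(c,a,d),hh]])[0]-[x,y]+.5)*f
        cv2.drawMarker(b,tuple(np.int32(p)),(0,255,0),0,14,1)
    cv2.imwrite(f"pics/f_{n}.png",b)
show("top",140,120,275,110,2.85); show("scene",110,170,320,200,2.45)
E
```

```text
(no output)
```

View pics/f_top.png

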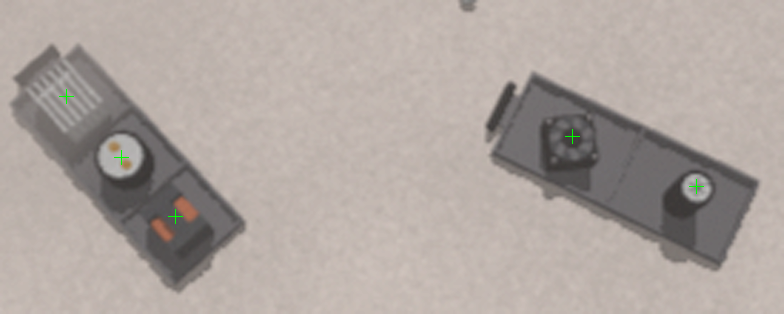

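View pics/f_scene.png

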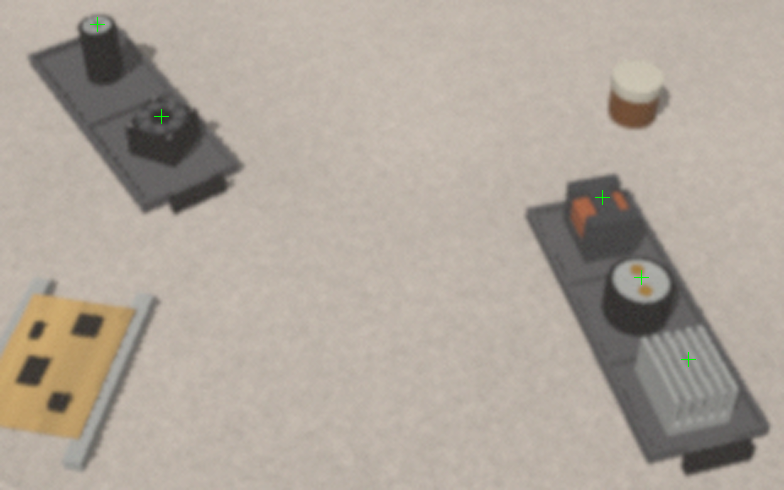

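Both views show all five parts upright, with their tops within a few mm of the expected compartment-centre markers. The jar hasn't moved, and the arm is clear of everything.

```bash
python3 -c "
from bench import *
print(hand_in())"
```

```text
the job is handed in; nothing more can be done
None
```

I handed the job in at about 38 s: all five parts stood upright near the middle of their compartments in the final pictures, and the arm stayed clear of the flux jar and solder spool; no verdict came back.

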